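# Bring the housing to its station and hold the inspection cover shut

### The job

Push the carrier along its rail until it clicks into the station detent, where the yellow mark on the carrier's edge meets the yellow mark on the base plate. Then turn the red quarter-turn wing clockwise until it lines up with the two yellow marks on the cover, press the cover fully down onto the housing and finish while still holding it pressed down; do not let go at the end. Leave the jar, the wrench and the red magnet square where they lie.

Things in the scene. Friction and masses are not known exactly. Their poses are not given: they have to be found in the camera images.
- slide: fixed dark steel base plate, 150 (x) x 380 (y) x 8 mm, flat on the table, with the rail on it along its y axis; origin at the centre of its underside. Its y axis points toward the station, x away from the robot, z up. A yellow cross line on its robot-side edge marks the station, 50 mm along +y from the origin. The rail's far-side bar, 28 mm tall, has the detent notch.
- carrier (a joint): place of the aluminium carrier along the slide's y axis, m: 0 = clicked into the station detent, negative = short of it (starts about -0.06 to -0.12), positive = overrun (to +0.03). Slides at about 2 N, stays where left; the detent holds up to about 13 N and pulls in the last 3 mm. Carrier plate 104 (x) x 165 (y) mm, top 38.5 mm above the table; on it a blue housing 86 x 86 mm, 70 mm up.
- push_post (a point): centre of the top of the carrier's upright round black push post, 16 mm across over its upper 30 mm (14 mm below that), top 96 mm above the table. It stands on the carrier 88 mm behind (-y of the slide) the middle of the housing, 33 mm clear of the cover edge, and may be gripped from above or pushed.
- cover: grey cover, 94 x 94 x 5 mm, on the housing; origin at its centre, 4.5 mm below its upper face; axes as the slide's. Raised, its upper face is 84.5 mm above the table. Two yellow marks on it, on its centre line along y, show the aligned direction of the fastener. Screw heads in its corners keep it on. The fastener's steel boss (26 mm across) rises 5.5 mm above it. Includes the fastener.
- gasket (a joint): how far the cover is pressed toward the housing, m: 0 = raised by its springy gasket, 0.006 = fully down. Pushing it starts at about 5 N and takes about 10 N fully down; it springs up when let go. While the fastener is off by more than about 0.11 rad its foot rests on a blade in the housing and the cover goes down only about 1 mm.
- fastener (a joint): angle of the red wing, rad: 0 = aligned with the yellow marks (wing and its slot along the slide's y axis), positive = counter-clockwise seen from above; starts about 0.7 to 1.4, can turn from -0.7 to 1.57 and stays where it is left (friction 0.05 N m).
- wing_top (a point): centre of the top of the fastener's red wing, on its turning axis; the wing is a bar 48 mm long along this point's own y axis, 10 mm thick (x) and 26 mm high, its top 116 mm above the table while the cover is raised, its underside on the boss at 90 mm. It is gripped from above, across its thickness.
- tip_jar: bystander: glass jar of copper-coloured tips, 45 mm across, 56 mm tall, on the table on the far side of the slide; origin at the centre of its underside
- wrench_13: bystander: silver combination wrench, 167 mm long, 9 mm thick, lying on the far side of the slide; origin at the centre of its underside
- mag_square: bystander: red magnet square, 88 x 110 x 16 mm, lying on the table past the station end of the slide; origin at the centre of its underside

How it is judged:
By the outcome, as a careful person would: the job done as asked, in the order asked, and still so for the second after the job is handed in, while the arm keeps its last pose, push and grip.
It also fails if it takes over 40 s, if anything falls off the work surface, if the arm or the gripper's body presses on something with over 40 N, if the wrist force passes 120 N, or if a joint passes its speed limit or range.

### The arm

A 7-joint arm with a two-finger parallel gripper is mounted at the origin on a cart in front of the work surface, level with it; the furniture and walls round the work are solid. World frame = base frame: x ahead of the robot, y to its left, z up, the work surface at z = 0. Lengths are in m, angles in rad, forces in N, time in s.
With the tool pointing down it reaches from about 0.4 to 0.85 m from the base axis. Payload 6.9 kg.
Tool frame: the origin (TCP) lies on the mounting face of the last link; the fingertips stand 173 mm ahead of it and the grasp point (between the pads) lies 155 mm ahead of it; z points along the fingers, y is the line along which they close (so a half turn about z gives the same grasp; the last joint's range is limited). The gripper opens to 85 mm and grips with 20 to 120 N. Pads are 22 mm wide; open, the fingers measure 114 mm over their backs; the gripper's body (76 mm by 85 mm) begins 54 mm behind the grasp point. The pads swing forward as they close: fully open they stand 13 mm farther back than shut.
Start: joints at [1.246, 0.507, -0.238, 1.5, 0.126, 1.149, -0.155], TCP at [0.261, -0.568, 0.405] pointing down, gripper open.
Joint ranges: [-3.08, 3.08], [-0.24, 2.05], [-1.43, 1.35], [0, 2.5], [-1.52, 4.66], [0.17, 1.96], [-2.89, 2.89]. Speed limits (rad/s): [2.39, 2.39, 3.14, 3.14, 3.14, 3.14, 3.14].

### API

Orientations are given as a unit quaternion [w, x, y, z].
In Python, from cell import bot, cams, ticket gives the robot as it stands.
- The arm moves only by the tool drive_tool, never from a script. Its argument "rows" is a list of rows, each an object with "linear": the shift along the tool's x, y, z in m, a list of three; "twist": the turn about the tool's z in degrees; "grip": the opening, from 0 (shut) to 1 (fully open). In form: [{"linear": [tx, ty, tz], "twist": twist, "grip": grip}, ...]. A call has 1 to 12 rows; each row shifts and turns the commanded pose from where the row before left it, along the tool's axes as they then stand; what a row does not reach is not made up. A row lasts 1/10 s, in which the tool goes at most 50 mm and 8.59 degrees, less where a joint would pass 70% of its speed; a pose out of reach is approached as far as the arm can. A call is refused whole if a number of a shift passes 0.05 or a number of a turn 8.59, either way. A call with a gripper value outside its range is refused whole. The fingers move at their own pace and stop on an object; "squeeze" is the grip in N (left out, the last holds). Time passes only in rows, so rows that do not move let the fingers close. It gives the time, the measured TCP pose, the force, the opening and the grip force at its end, in the units of the state.
- bot.get_state(): the state, without advancing time (a new reading comes with each control period).
- cams.get_image(name): name is "scene" or "top" or "wrist"; returns (picture, depth): 480x640x3 uint8, red, green, blue; 480x640 float32, m along the optical axis (not along the pixel's ray), 0 where there is no reading.
- cams.camera_model(name): a dict with "vfov" (degrees; the focal length in pixels is half the picture's height over the tangent of half this angle, whatever the lens; pixels are square), "cx", "cy" (the principal point, pixels), "world_to_cam" (4x4, takes a point from world to camera coordinates); the wrist camera has in their place "hand_eye" (4x4, takes a point from camera to tool coordinates, whose origin is the TCP and whose axes are the flange's). Camera axes: x right, y up, looking along -z (the intrinsics and any distortion apply to the point x, -y, -z); pixel columns grow to the right and rows downward; lengths in m; the calibration is good to about 2 mm. The wrist camera is an equidistant fisheye: a pixel r from the principal point sees the ray r / f radians off the axis. A picture is of the moment at which its call begins: read the wrist's pose just before it. camera_model takes no time and is no camera call.
- ticket.close_job(): hands the job in; it is judged then, once.
The state is a dict: "time_s": time; "joint_pos": joint angles; "qd": joint speeds; "joint_torque": joint torques, N m; "tool_pos": TCP position; "tool_rot": TCP orientation; "wrist_force": force on the tool from outside, world axes, zero at the start; "wrist_torque": the same for the moment, N m; "width": opening from 0.0 (shut) to 1.0 (fully open); "grip_force": force on a finger pad.
Only numpy, scipy, OpenCV 4.12 (cv2) and the standard library are available. Lean on these libraries where they do the work, as an engineer would, in place of code of your own. Each camera call takes 0.05 s, during which the arm holds its last target. There are 200 camera calls.

## Working session

There is one attempt and no reset: what is moved stays moved. The work goes in short steps, Python scripts to look and compute and a tool call to move; the robot and the scene stay as the last step left them, time stands still between calls to the robot, and variables do not carry over. Pictures are saved under pics/ and viewed, at most 10 in all, crops included, and the job is handed in when it is done.

Besides the shell and the picture viewer there is one more tool, called after "Call:" by a JSON object that holds its "method" and its "body", one argument or row to a line. drive_tool: Moves the arm, as the interface text tells. Its arguments: {"type":"object","properties":{"rows":{"type":"array"},"squeeze":{"type":"number"}},"required":["rows"]}

```bash
mkdir -p pics; ls; cat > h.py <<'E'
import numpy as np,cv2
from cell import bot,cams,ticket
def ray_pts(name,uv,z):
    m=cams.camera_model(name);f=240/np.tan(np.radians(m['vfov'])/2)
    T=np.linalg.inv(np.array(m['world_to_cam']));uv=np.atleast_2d(uv).astype(float)
    d=np.c_[(uv[:,0]-m['cx'])/f,-(uv[:,1]-m['cy'])/f,-np.ones(len(uv))]@T[:3,:3].T
    o=T[:3,3];return o+d*((z-o[2])/d[:,2])[:,None]
E
python3 - <<'E'
from h import *
for n in('top','scene'):
    im,d=cams.get_image(n);np.savez('pics/'+n,im=im,d=d);cv2.imwrite(f'pics/{n}1.png',im[:,:,::-1])
    m=cams.camera_model(n);print({k:(np.round(v,3).tolist() if k=='world_to_cam' else v) for k,v in m.items()})
s=bot.get_state();print(s)
E
```

```text
pics
{'vfov': 54.18035548199824, 'cx': 315.36031107132254, 'cy': 244.67912194786066, 'world_to_cam': [[-0.015, -1.0, 0.02, 0.076], [0.987, -0.011, 0.163, -0.627], [-0.163, 0.022, 0.986, -0.858], [0.0, 0.0, 0.0, 1.0]]}
{'vfov': 52.30779510732246, 'cx': 321.79764904199845, 'cy': 244.10063535178142, 'world_to_cam': [[0.727, -0.686, 0.009, -0.407], [0.495, 0.534, 0.685, -0.402], [-0.475, -0.493, 0.729, -0.637], [0.0, 0.0, 0.0, 1.0]]}
{'time_s': 0.1, 'joint_pos': array([ 1.24548488,  0.50826938, -0.23754399,  1.50103581,  0.12568916,
        1.14892112, -0.15485025]), 'qd': array([ 1.42553519e-03, -8.67217493e-04,  1.19678361e-05, -4.43511172e-03,
       -1.57785432e-03,  2.87042161e-04, -4.94488890e-04]), 'joint_torque': array([-3.22535350e-03, -6.21836615e+01, -2.19416007e+00, -2.50207096e+01,
        1.25040743e-02,  7.82539195e-03, -2.45924053e-05]), 'tool_pos': array([ 0.26087631, -0.56775862,  0.4039061 ]), 'tool_rot': array([-8.02181733e-04,  9.76892813e-01,  2.13728229e-01, -1.83331993e-04]), 'wrist_force': array([0.53986039, 0.54522661, 0.30197013]), 'wrist_torque': array([-0.0229937 , -0.02687161, -0.03895035]), 'grip_force': 0.0, 'width': 1.0018183830664484}
```

View pics/top1.png

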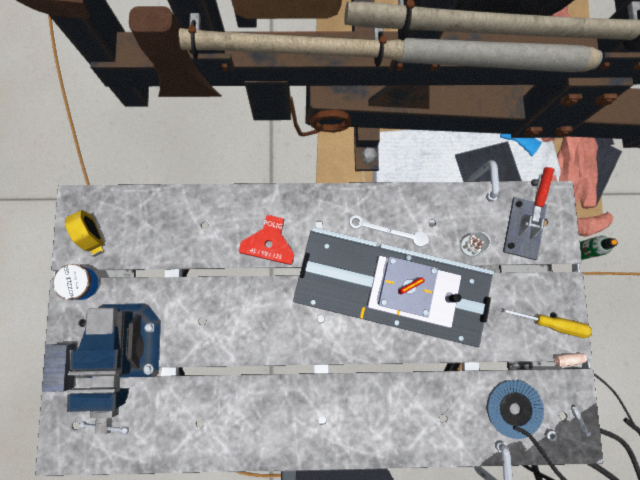

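View pics/scene1.png

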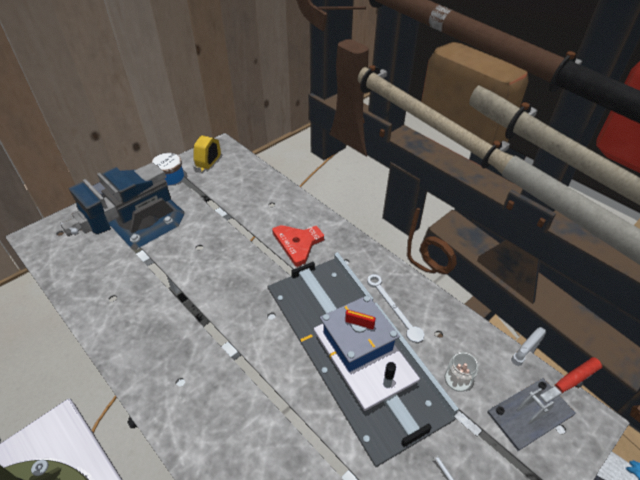

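The top view shows the slide with its station end to the left. The base mark is near (363,313), the carrier mark near (400,313), the wing near (411,286) and the post near (454,297). The scene view shows the same layout. Next I'll measure these with masks.

```bash
python3 - <<'E'
from h import *
z=np.load('pics/top.npz');im=z['im'];dep=z['d']
cv2.imwrite('pics/crop1.png',cv2.resize(im[220:355,285:500,::-1],None,fx=3.7,fy=3.7,interpolation=cv2.INTER_CUBIC))
hsv=cv2.cvtColor(im,cv2.COLOR_RGB2HSV)
def comps(mask,zz,nm):
    n,l,st,c=cv2.connectedComponentsWithStats(mask.astype(np.uint8))
    for i in range(1,n):
        if st[i,4]<5 or not(285<c[i][0]<500 and 220<c[i][1]<355):continue
        p=np.argwhere(l==i)[:,::-1];w=ray_pts('top',p,zz)[:,:2];q=w-w.mean(0);e,v=np.linalg.eigh(q.T@q)
        dd=dep[l==i];print(nm,c[i].round(1),st[i,4],w.mean(0).round(4),'ang',np.degrees(np.arctan2(v[1,1],v[0,1])).round(1),'z',zz,'depth',np.median(dd).round(3))
H,S,V=[hsv[...,k].astype(int) for k in range(3)]
comps(((H<9)|(H>172))&(S>150)&(V>100),.116,'red')
comps((H>18)&(H<34)&(S>140)&(V>130),.0845,'yel')
comps((H>18)&(H<34)&(S>140)&(V>130),.008,'yel')
comps((H>18)&(H<34)&(S>140)&(V>130),.0385,'yel')
comps((V<35),.096,'blk')
# heightmap from depth
m=cams.camera_model('top');f=240/np.tan(np.radians(m['vfov'])/2);T=np.linalg.inv(m['world_to_cam'])
u,v=np.meshgrid(np.arange(640),np.arange(480))
P=np.stack([(u-m['cx'])/f*dep,-(v-m['cy'])/f*dep,-dep],-1)@T[:3,:3].T+T[:3,3]
def box(mask,nm):
    mask=cv2.morphologyEx(mask.astype(np.uint8),cv2.MORPH_OPEN,np.ones((2,2)))
    n,l,st,c=cv2.connectedComponentsWithStats(mask);
    for i in range(1,n):
        if st[i,4]>20 and 285<c[i][0]<500 and 220<c[i][1]<355:
            w=P[l==i];r=cv2.minAreaRect((w[:,:2]*1000).astype(np.float32));print(nm,st[i,4],c[i].round(1),np.round(r[0],1),np.round(r[1],1),round(r[2],2),'z',np.median(w[:,2]).round(4))
Z=P[...,2]
box((Z>.077)&(Z<.093),'cover');box(Z>.1,'wing');box((Z>.09)&(Z<.1),'post');box((Z>.032)&(Z<.045),'carrier');box(Z>.0045,'plate')
E
```

```text
red [410.6 285.1] 69 [ 0.5428 -0.0985] ang 118.1 z 0.116 depth 0.835
yel [389.8 281.8] 13 [ 0.5518 -0.0674] ang 75.4 z 0.0845 depth 0.865
yel [412.6 284.7] 26 [ 0.546  -0.1093] ang 117.9 z 0.0845 depth 0.834
yel [427.7 290.9] 14 [ 0.534  -0.1367] ang 76.2 z 0.0845 depth 0.863
yel [362.2 312.2] 32 [ 0.4971 -0.0146] ang 164.1 z 0.0845 depth 0.931
yel [398.1 312.4] 7 [ 0.4957 -0.0803] ang 154.7 z 0.0845 depth 0.901
yel [389.8 281.8] 13 [ 0.5581 -0.0812] ang 75.4 z 0.008 depth 0.865
yel [412.6 284.7] 26 [ 0.5517 -0.1269] ang 117.9 z 0.008 depth 0.834
yel [427.7 290.9] 14 [ 0.5388 -0.1567] ang 76.2 z 0.008 depth 0.863
yel [362.2 312.2] 32 [ 0.4985 -0.0237] ang 164.1 z 0.008 depth 0.931
yel [398.1 312.4] 7 [ 0.497  -0.0953] ang 154.7 z 0.008 depth 0.901
yel [389.8 281.8] 13 [ 0.5556 -0.0757] ang 75.4 z 0.0385 depth 0.865
yel [412.6 284.7] 26 [ 0.5494 -0.1199] ang 117.9 z 0.0385 depth 0.834
yel [427.7 290.9] 14 [ 0.5369 -0.1487] ang 76.2 z 0.0385 depth 0.863
yel [362.2 312.2] 32 [ 0.498  -0.0201] ang 164.1 z 0.0385 depth 0.931
yel [398.1 312.4] 7 [ 0.4964 -0.0893] ang 154.7 z 0.0385 depth 0
[... 438 characters left out ...]
23.8] [ 15.8 232.7] 19.78 z 0.1149
post 61 [457.5 298.1] [506.  -68.2] [ 14.7 317. ] 6.54 z 0.0952
carrier 43 [468.  244.9] [548.6 -78.4] [ 27.8 359.1] 26.58 z 0.0439
carrier 1932 [422.2 296.8] [538.6 -69.6] [309.9 131.2] 87.2 z 0.0382
plate 165 [363.6 224.2] [679.4 -38.1] [67.7 25.1] 83.56 z 0.0062
plate 14594 [395.6 287.5] [ 544.6 -263.3] [749.4 235.8] 89.69 z 0.0105
plate 27 [395.4 232. ] [660.1 -97.4] [15.3  6.6] 77.31 z 0.0058
plate 56 [409.4 237. ] [ 650.3 -126.5] [35.6  9.9] 65.37 z 0.005
plate 39 [426.  237.7] [ 648.9 -160.5] [15.  16.5] 84.4 z 0.0058
plate 552 [476.1 244.2] [ 572.7 -100. ] [ 43.8 416.9] 20.05 z 0.0301
plate 29 [420.1 243.5] [ 635.2 -146.1] [11.8 12. ] 34.11 z 0.0052
```

View pics/crop1.png

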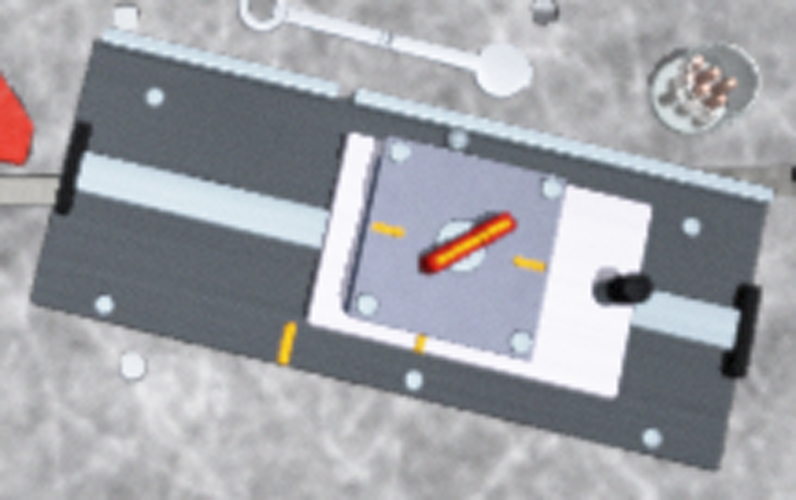

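Call:
{"method": "drive_tool", "body": {
  "rows": [
    {"linear": [0,0,0],"twist": -8.5,"grip": 1},
    {"linear": [0,0,0],"twist": -8.5,"grip": 1},
    {"linear": [0,0,0],"twist": -8.5,"grip": 1},
    {"linear": [0,0,0],"twist": -8.5,"grip": 1},
    {"linear": [0,0,0],"twist": -8.5,"grip": 1},
    {"linear": [0,0,0],"twist": -8.4,"grip": 1},
    {"linear": [0.036,0.013,0],"twist": 0,"grip": 1},
    {"linear": [0.036,0.013,0],"twist": 0,"grip": 1},
    {"linear": [0.036,0.013,0],"twist": 0,"grip": 1},
    {"linear": [0.036,0.013,0],"twist": 0,"grip": 1},
    {"linear": [0.036,0.013,0],"twist": 0,"grip": 1},
    {"linear": [0.036,0.013,0],"twist": 0,"grip": 1}
  ],
  "squeeze": 30
}}

```text
time_s: 1.3
tool_pos: [0.3908, -0.3768, 0.4044]
tool_rot: [-0.0, 0.79, 0.613, -0.0]
wrist_force: [1.2, -0.9, 0.5]
width: 1.0
grip_force: 0.0
```

Call:
{"method": "drive_tool", "body": {
  "rows": [
    {"linear": [0.036,0.013,0],"twist": 0,"grip": 1},
    {"linear": [0.036,0.013,0],"twist": 0,"grip": 1},
    {"linear": [0.036,0.013,0],"twist": 0,"grip": 1},
    {"linear": [0.036,0.013,0],"twist": 0,"grip": 1},
    {"linear": [0.036,0.013,0],"twist": 0,"grip": 1},
    {"linear": [0.036,0.013,0],"twist": 0,"grip": 1},
    {"linear": [0,0,0],"twist": 0,"grip": 1}
  ]
}}

```text
time_s: 2.0
tool_pos: [0.5221, -0.1826, 0.4048]
tool_rot: [-0.001, 0.788, 0.616, 0.002]
wrist_force: [0.6, 0.4, 0.4]
width: 0.998
grip_force: 0.0
```

```bash
cat >> h.py <<'E'
def rel(p):
    from scipy.spatial.transform import Rotation as R
    s=bot.get_state();q=s['tool_rot'];M=R.from_quat([q[1],q[2],q[3],q[0]]).as_matrix()
    print('t',s['time_s'],'pos',s['tool_pos'].round(4),'ty ang',np.degrees(np.arctan2(M[1,1],M[0,1])).round(2),'tilt',M[2].round(3),'q7',s['joint_pos'].round(2),'F',s['wrist_force'].round(1))
    print('tool shift',(M.T@(np.array(p)-s['tool_pos'])).round(4))
E
python3 -c "
from h import *
rel([.521,-.187,.238])"
```

```text
t 2.0 pos [ 0.5221 -0.1826  0.4048] ty ang -13.93 tilt [ 0.004  0.001 -1.   ] q7 [ 0.67  0.43 -0.55  1.69  0.24  1.09 -0.2 ] F [0.6 0.4 0.4]
tool shift [-0.0052 -0.0002  0.1668]
```

Call:
{"method": "drive_tool", "body": {
  "rows": [
    {"linear": [-0.005,0,0.02],"twist": 0,"grip": 1},
    {"linear": [0,0,0.02],"twist": 0,"grip": 1},
    {"linear": [0,0,0],"twist": 0,"grip": 1}
  ]
}}

```text
time_s: 2.3
tool_pos: [0.5172, -0.1938, 0.3622]
tool_rot: [-0.002, 0.79, 0.613, -0.002]
wrist_force: [-0.2, 0.1, -0.3]
width: 1.0
grip_force: 0.0
```

```bash
cat >> h.py <<'E'
def wray(uv,z,s,m):
    from scipy.spatial.transform import Rotation as R
    q=s['tool_rot'];M=R.from_quat([q[1],q[2],q[3],q[0]]).as_matrix();f=240/np.tan(np.radians(m['vfov'])/2)
    uv=np.atleast_2d(uv).astype(float);x=uv[:,0]-m['cx'];y=uv[:,1]-m['cy'];r=np.hypot(x,y)+1e-9;t=r/f
    d=np.c_[np.sin(t)*x/r,-np.sin(t)*y/r,-np.cos(t)];h=np.array(m['hand_eye'])
    d=d@h[:3,:3].T@M.T;o=M@h[:3,3]+s['tool_pos'];return o+d*((z-o[2])/d[:,2])[:,None]
E
python3 - <<'E'
from h import *
rel([.521,-.187,.238])
s=bot.get_state();im,d=cams.get_image('wrist');m=cams.camera_model('wrist')
cv2.imwrite('pics/w1.png',im[:,:,::-1])
print(m['vfov'],m['cx'],m['cy'],np.round(m['hand_eye'],3).tolist())
H,S,V=[cv2.cvtColor(im,cv2.COLOR_RGB2HSV)[...,k].astype(int) for k in range(3)]
for nm,mask,zs in(('yel',(H>18)&(H<34)&(S>140)&(V>110),(.116,.0845,.0385,.008)),('red',((H<9)|(H>172))&(S>150)&(V>90),(.116,)),('blk',V<40,(.096,))):
    n,l,st,c=cv2.connectedComponentsWithStats(mask.astype(np.uint8))
    for i in range(1,n):
        if st[i,4]<25:continue
        p=np.argwhere(l==i)[:,::-1]
        for z in zs:
            w=wray(p,z,s,m)[:,:2];q=w-w.mean(0);e,v=np.linalg.eigh(q.T@q)
            if np.hypot(*(w.mean(0)-[.53,-.1]))<.2:print(nm,c[i].round(1),st[i,4],z,w.mean(0).round(4),np.degrees(np.arctan2(v[1,1],v[0,1])).round(1),np.median(d[l==i]).round(3))
E
```

```text
t 2.3 pos [ 0.5172 -0.1938  0.3622] ty ang -14.45 tilt [ 0.    -0.005 -1.   ] q7 [ 0.67  0.47 -0.53  1.75  0.28  1.   -0.22] F [-0.2  0.1 -0.3]
tool shift [0.0075 0.0027 0.1241]
65.70646984690485 317.6315944427186 243.4175503025087 [[-0.001, 0.959, 0.282, 0.071], [1.0, 0.001, 0.001, 0.001], [0.001, 0.282, -0.959, 0.03], [0.0, 0.0, 0.0, 1.0]]
yel [245.9  39.7] 78 0.116 [ 0.5087 -0.0565] 164.7 0.285
yel [245.9  39.7] 78 0.0845 [ 0.5048 -0.0465] 164.7 0.285
yel [245.9  39.7] 78 0.0385 [ 0.4992 -0.032 ] 164.7 0.285
yel [245.9  39.7] 78 0.008 [ 0.4954 -0.0223] 164.7 0.285
yel [324.1  47.8] 108 0.116 [ 0.5509 -0.0742] 74.5 0.219
yel [324.1  47.8] 108 0.0845 [ 0.5532 -0.0668] 74.5 0.219
yel [324.1  47.8] 108 0.0385 [ 0.5565 -0.056 ] 74.5 0.219
yel [324.1  47.8] 108 0.008 [ 0.5587 -0.0488] 74.5 0.219
yel [324.9  95.4] 353 0.116 [ 0.5442 -0.1019] 117.6 0.199
yel [324.9  95.4] 353 0.0845 [ 0.5455 -0.0986] 117.6 0.199
yel [324.9  95.4] 353 0.0385 [ 0.5474 -0.0937] 117.6 0.199
yel [324.9  95.4] 353 0.008 [ 0.5486 -0.0905] 117.6 0.199
yel [324.1 155.1] 107 0.116 [ 0.5351 -0.1356] 75.4 0.24
yel [324.1 155.1] 107 0.0845 [ 0.535  -0.1371] 75.4 0.24
yel [324.1 155.1] 107 0.0385 [ 0.535  -0.1394] 75.4 0.24
yel [324.1 155.1] 107 0.008 [ 0.5349 -0.1409] 75.4 0.24
red [324.3  97.7] 806 0.116 [ 0.5436 -0.1031] 117.8 0.201
```

View pics/w1.png

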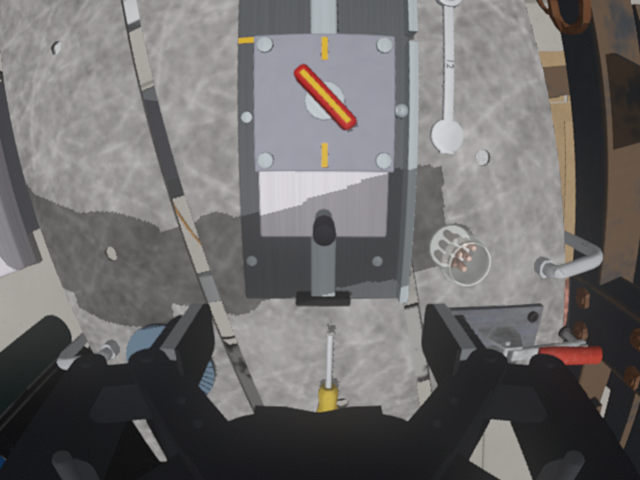

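Call:
{"method": "drive_tool", "body": {
  "rows": [
    {"linear": [0,0,0.02],"twist": 0,"grip": 1},
    {"linear": [0,0,0.02],"twist": 0,"grip": 1},
    {"linear": [0,0,0.02],"twist": 0,"grip": 1},
    {"linear": [0,0,0],"twist": 0,"grip": 1},
    {"linear": [0,0,0],"twist": 0,"grip": 1},
    {"linear": [0,0,0],"twist": 0,"grip": 1}
  ]
}}

```text
time_s: 2.95
tool_pos: [0.5189, -0.1933, 0.3062]
tool_rot: [0.001, 0.79, 0.613, 0.001]
wrist_force: [0.3, 0.2, 0.9]
width: 1.002
grip_force: 0.0
```

```bash
python3 -c "
from h import *
rel([.5222,-.1872,.238])"
```

```text
t 2.95 pos [ 0.5189 -0.1933  0.3062] ty ang -14.43 tilt [-0.     0.002 -1.   ] q7 [ 0.64  0.53 -0.51  1.82  0.33  0.87 -0.27] F [0.3 0.2 0.9]
tool shift [0.0067 0.0015 0.0682]
```

Call:
{"method": "drive_tool", "body": {
  "rows": [
    {"linear": [0.007,0.0015,0.018],"twist": 0,"grip": 1},
    {"linear": [0,0,0.02],"twist": 0,"grip": 1},
    {"linear": [0,0,0.02],"twist": 0,"grip": 1},
    {"linear": [0,0,0.01],"twist": 0,"grip": 0.5},
    {"linear": [0,0,0],"twist": 0,"grip": 0},
    {"linear": [0,0,0],"twist": 0,"grip": 0},
    {"linear": [0,0,0],"twist": 0,"grip": 0},
    {"linear": [0,0,0],"twist": 0,"grip": 0},
    {"linear": [0,0,0],"twist": 0,"grip": 0}
  ],
  "squeeze": 25
}}

```text
time_s: 3.85
tool_pos: [0.5217, -0.1868, 0.2377]
tool_rot: [0.001, 0.79, 0.613, 0.0]
wrist_force: [-2.1, -0.3, 7.0]
width: 0.177
grip_force: 24.5
```

```bash
python3 -c "
from h import *
rel([.5222,-.1872,.238]);s=bot.get_state();print(s['width'],s['grip_force'])"
```

```text
t 3.85 pos [ 0.5217 -0.1868  0.2377] ty ang -14.43 tilt [-0.     0.001 -1.   ] q7 [ 0.59  0.62 -0.45  1.89  0.4   0.72 -0.34] F [-2.1 -0.3  7. ]
tool shift [-0.0003  0.0005 -0.0003]
0.17723295898186817 24.49397069052793
```

Call:
{"method": "drive_tool", "body": {
  "rows": [
    {"linear": [0.005,0,0],"twist": 0,"grip": 0},
    {"linear": [0.01,0,0],"twist": 0,"grip": 0},
    {"linear": [0.01,0,0],"twist": 0,"grip": 0},
    {"linear": [0.01,0,0],"twist": 0,"grip": 0},
    {"linear": [0.01,0,0],"twist": 0,"grip": 0},
    {"linear": [0.01,0,0],"twist": 0,"grip": 0},
    {"linear": [0.005,0,0],"twist": 0,"grip": 0},
    {"linear": [0,0,0],"twist": 0,"grip": 0},
    {"linear": [0,0,0],"twist": 0,"grip": 0}
  ]
}}

```text
time_s: 4.75
tool_pos: [0.537, -0.1274, 0.2377]
tool_rot: [0.0, 0.79, 0.613, 0.001]
wrist_force: [-1.2, 4.8, 7.5]
width: 0.18
grip_force: 24.8
```

```bash
cat > m.py <<'E'
from h import *
import sys
rel([.5222,-.1872,.238])
im,d=cams.get_image('top');cv2.imwrite('pics/'+sys.argv[1]+'.png',cv2.resize(im[220:355,285:500,::-1],None,fx=3.7,fy=3.7,interpolation=cv2.INTER_CUBIC))
H,S,V=[cv2.cvtColor(im,cv2.COLOR_RGB2HSV)[...,k].astype(int) for k in range(3)]
e=np.array([.2504,.968])
for nm,mask in(('yel',(H>18)&(H<34)&(S>120)&(V>120)),('red',((H<9)|(H>172))&(S>150)&(V>100))):
    n,l,st,c=cv2.connectedComponentsWithStats(mask.astype(np.uint8))
    for i in range(1,n):
        if st[i,4]<4 or not(300<c[i][0]<500 and 220<c[i][1]<355):continue
        p=np.argwhere(l==i)[:,::-1]
        for z in (.116,.0845,.0385,.008):
            w=ray_pts('top',p,z)[:,:2];q=w-w.mean(0);_,v=np.linalg.eigh(q.T@q)
            print(nm,c[i].round(1),st[i,4],z,w.mean(0).round(4),'along',(w.mean(0)@e).round(4),np.degrees(np.arctan2(v[1,1],v[0,1])).round(1))
E
python3 m.py t2
```

```text
t 4.75 pos [ 0.537  -0.1274  0.2377] ty ang -14.34 tilt [ 0.002  0.002 -1.   ] q7 [ 0.48  0.61 -0.45  1.9   0.39  0.71 -0.45] F [-1.2  4.8  7.5]
tool shift [-0.0616  0.0005 -0.0004]
yel [356.7 273.6] 15 0.116 [ 0.5645 -0.0032] along 0.1383 73.8
yel [356.7 273.6] 15 0.0845 [ 0.5677 -0.0067] along 0.1357 73.8
yel [356.7 273.6] 15 0.0385 [ 0.5723 -0.0117] along 0.132 73.8
yel [356.7 273.6] 15 0.008 [ 0.5754 -0.0151] along 0.1295 73.8
yel [378.4 276.6] 25 0.116 [ 0.5588 -0.0417] along 0.0995 117.5
yel [378.4 276.6] 25 0.0845 [ 0.5617 -0.0467] along 0.0955 117.5
yel [378.4 276.6] 25 0.0385 [ 0.566  -0.0539] along 0.0896 117.5
yel [378.4 276.6] 25 0.008 [ 0.5689 -0.0587] along 0.0857 117.5
yel [394.8 282.9] 16 0.116 [ 0.547  -0.0704] along 0.0689 75.9
yel [394.8 282.9] 16 0.0845 [ 0.5495 -0.0764] along 0.0637 75.9
yel [394.8 282.9] 16 0.0385 [ 0.5532 -0.0852] along 0.0561 75.9
yel [394.8 282.9] 16 0.008 [ 0.5557 -0.091 ] along 0.051 75.9
yel [366.9 305.2] 8 0.116 [ 0.5084 -0.0195] along 0.1085 162.6
yel [366.9 305.2] 8 0.0845 [ 0.5095 -0.0235] along 0.1048 162.6
yel [366.9 305.2] 8 0.0385 [ 0.511  -0.0295] along 0.0994 162.6
yel [366.9 305.2] 8 0.008 [ 0.512  -0.0335] along 0.0958 162.6
yel [362.1 312.5] 37 0.116 [ 0.496  -0.0107] along 0.1139 164.8
yel [362.1 312.5] 37 0.0845 [ 0.4965 -0.0144] along 0.1104 164.8
yel [362.1 312.5] 37 0.0385 [ 0.4974 -0.0199] along 0.1053 164.8
yel [362.1 312.5] 37 0.008 [ 0.498  -0.0235] along 0.1019 164.8
red [376.2 277.9] 63 0.116 [ 0.5564 -0.0377] along 0.1029 117.7
red [376.2 277.9] 63 0.0845 [ 0.5593 -0.0424] along 0.099 117.7
red [376.2 277.9] 63 0.0385 [ 0.5635 -0.0494] along 0.0933 117.7
red [376.2 277.9] 63 0.008 [ 0.5663 -0.054 ] along 0.0895 117.7
```

Call:
{"method": "drive_tool", "body": {
  "rows": [
    {"linear": [0.001,0,0],"twist": 0,"grip": 0},
    {"linear": [0.001,0,0],"twist": 0,"grip": 0},
    {"linear": [0,0,0],"twist": 0,"grip": 0},
    {"linear": [0,0,0],"twist": 0,"grip": 0}
  ]
}}

```text
time_s: 5.2
tool_pos: [0.5374, -0.1258, 0.2377]
tool_rot: [0.0, 0.79, 0.613, 0.001]
wrist_force: [-1.3, 4.0, 6.7]
width: 0.181
grip_force: 24.8
```

Call:
{"method": "drive_tool", "body": {
  "rows": [
    {"linear": [0,0,0],"twist": 0,"grip": 0.5},
    {"linear": [0,0,0],"twist": 0,"grip": 0.8},
    {"linear": [0,0,0],"twist": 0,"grip": 1},
    {"linear": [0,0,0],"twist": 0,"grip": 1}
  ]
}}

```text
time_s: 5.6
tool_pos: [0.5369, -0.127, 0.2366]
tool_rot: [-0.0, 0.79, 0.613, -0.0]
wrist_force: [0.3, 0.3, -0.2]
width: 0.846
grip_force: 0.0
```

```bash
python3 m.py t3 | grep -v ' 0.116 '
```

```text
t 5.6 pos [ 0.5369 -0.127   0.2366] ty ang -14.44 tilt [-0. -0. -1.] q7 [ 0.48  0.62 -0.45  1.9   0.39  0.71 -0.45] F [ 0.3  0.3 -0.2]
tool shift [-0.062   0.0007 -0.0014]
yel [376.9 276.3] 25 0.0845 [ 0.5623 -0.0438] along 0.0984 117.6
yel [376.9 276.3] 25 0.0385 [ 0.5666 -0.0509] along 0.0926 117.6
yel [376.9 276.3] 25 0.008 [ 0.5695 -0.0555] along 0.0888 117.6
yel [355.5 273.2] 16 0.0845 [ 0.5684 -0.0044] along 0.1381 73.7
yel [355.5 273.2] 16 0.0385 [ 0.5731 -0.0094] along 0.1344 73.7
yel [355.5 273.2] 16 0.008 [ 0.5762 -0.0126] along 0.132 73.7
yel [393.6 282.7] 17 0.0845 [ 0.55   -0.0744] along 0.0657 74.6
yel [393.6 282.7] 17 0.0385 [ 0.5537 -0.0831] along 0.0582 74.6
yel [393.6 282.7] 17 0.008 [ 0.5562 -0.0888] along 0.0533 74.6
yel [362.9 310.9] 46 0.0845 [ 0.4994 -0.0159] along 0.1097 158.6
yel [362.9 310.9] 46 0.0385 [ 0.5004 -0.0215] along 0.1045 158.6
yel [362.9 310.9] 46 0.008 [ 0.501  -0.0251] along 0.1011 158.6
red [377.5 273.9] 18 0.0845 [ 0.5667 -0.0451] along 0.0982 117.8
red [377.5 273.9] 18 0.0385 [ 0.5713 -0.0522] along 0.0925 117.8
red [377.5 273.9] 18 0.008 [ 0.5743 -0.057 ] along 0.0887 117.8
red [382.9 274.9] 16 0.0845 [ 0.5647 -0.0551] along 0.088 121.4
red [382.9 274.9] 16 0.0385 [ 0.5692 -0.0628] along 0.0818 121.4
red [382.9 274.9] 16 0.008 [ 0.5722 -0.0679] along 0.0776 121.4
red [367.8 281.9] 24 0.0845 [ 0.5521 -0.0267] along 0.1124 101.7
red [367.8 281.9] 24 0.0385 [ 0.5559 -0.0328] along 0.1074 101.7
red [367.8 281.9] 24 0.008 [ 0.5584 -0.0369] along 0.1041 101.7
```

View pics/t3.png

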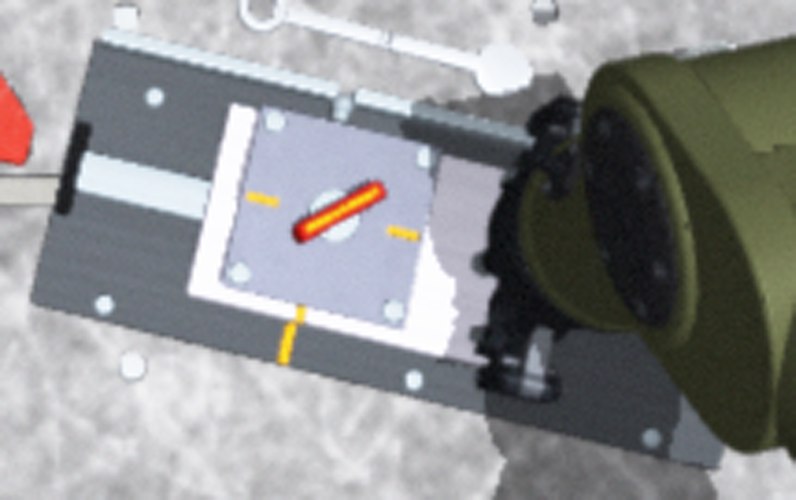

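The marks on the carrier edge and the base meet near (293,330) in the crop, and the cover midpoint is level with the station mark, so the carrier has clicked in. Next is the wing.

Call:
{"method": "drive_tool", "body": {
  "rows": [
    {"linear": [0,0,-0.02],"twist": 0,"grip": 1},
    {"linear": [0,0,-0.03],"twist": 0,"grip": 1},
    {"linear": [0,0,-0.03],"twist": 0,"grip": 1},
    {"linear": [0,0,-0.02],"twist": 0,"grip": 1},
    {"linear": [0.03,0,0],"twist": 0,"grip": 1},
    {"linear": [0.03,0,0],"twist": 0,"grip": 1},
    {"linear": [0,0,0],"twist": 0,"grip": 1},
    {"linear": [0,0,0],"twist": 0,"grip": 1},
    {"linear": [0,0,0],"twist": 0,"grip": 1}
  ]
}}

```text
time_s: 6.55
tool_pos: [0.5517, -0.0697, 0.3364]
tool_rot: [0.0, 0.791, 0.612, -0.001]
wrist_force: [-0.2, -0.8, 0.4]
width: 1.001
grip_force: 0.0
```

```bash
cat > w.py <<'E'
from h import *
import sys
rel([.560,-.0395,.266])
s=bot.get_state();im,d=cams.get_image('wrist');m=cams.camera_model('wrist')
cv2.imwrite('pics/'+sys.argv[1]+'.png',im[:,:,::-1])
H,S,V=[cv2.cvtColor(im,cv2.COLOR_RGB2HSV)[...,k].astype(int) for k in range(3)]
for nm,mask,zs in(('yel',(H>18)&(H<34)&(S>140)&(V>110),(.116,.0845,.0385,.008)),('red',((H<9)|(H>172))&(S>150)&(V>90),(.116,))):
    n,l,st,c=cv2.connectedComponentsWithStats(mask.astype(np.uint8))
    for i in range(1,n):
        if st[i,4]<25:continue
        p=np.argwhere(l==i)[:,::-1]
        for z in zs:
            w=wray(p,z,s,m)[:,:2];q=w-w.mean(0);e,v=np.linalg.eigh(q.T@q)
            if np.hypot(*(w.mean(0)-[.55,-.05]))<.09:print(nm,c[i].round(1),st[i,4],z,w.mean(0).round(4),'along',(w.mean(0)@[.2504,.968]).round(4),np.degrees(np.arctan2(v[1,1],v[0,1])).round(1))
E
python3 w.py w2
```

```text
t 6.55 pos [ 0.5517 -0.0697  0.3364] ty ang -14.48 tilt [-0.001 -0.001 -1.   ] q7 [ 0.42  0.5  -0.52  1.78  0.3   0.94 -0.47] F [-0.2 -0.8  0.4]
tool shift [0.0313 0.0005 0.0704]
yel [318.5 143.6] 153 0.116 [ 0.5693 -0.0042] along 0.1385 75.2
yel [318.5 143.6] 153 0.0845 [ 0.5692 -0.0048] along 0.1379 75.2
yel [318.5 143.6] 153 0.0385 [ 0.569  -0.0057] along 0.137 75.2
yel [318.5 143.6] 153 0.008 [ 0.5689 -0.0062] along 0.1364 75.2
yel [234.3 187.4] 69 0.116 [ 0.5212 -0.0146] along 0.1164 167.7
yel [234.3 187.4] 69 0.0845 [ 0.5131 -0.0168] along 0.1122 167.7
yel [234.3 187.4] 69 0.0385 [ 0.5013 -0.0202] along 0.106 167.7
yel [234.3 187.4] 69 0.008 [ 0.4934 -0.0224] along 0.1019 167.7
yel [316.6 212.3] 373 0.116 [ 0.5595 -0.0386] along 0.1027 117.6
yel [316.6 212.3] 373 0.0845 [ 0.5578 -0.0449] along 0.0962 117.6
yel [316.6 212.3] 373 0.0385 [ 0.5552 -0.054 ] along 0.0867 117.6
yel [316.6 212.3] 373 0.008 [ 0.5535 -0.0601] along 0.0804 117.6
yel [318.1 259.7] 109 0.116 [ 0.5537 -0.064 ] along 0.0767 76.4
yel [318.1 259.7] 109 0.0845 [ 0.5509 -0.0745] along 0.0658 76.4
yel [318.1 259.7] 109 0.0385 [ 0.547  -0.0898] along 0.05 76.4
yel [318.1 259.7] 109 0.008 [ 0.5443 -0.0999] along 0.0396 76.4
red [317.4 210.9] 818 0.116 [ 0.5601 -0.0381] along 0.1034 117.6
```

Call:
{"method": "drive_tool", "body": {
  "rows": [
    {"linear": [0.0315,0.0005,0],"twist": 0,"grip": 1},
    {"linear": [0,0,0],"twist": -8.4,"grip": 1},
    {"linear": [0,0,0],"twist": -8.4,"grip": 1},
    {"linear": [0,0,0],"twist": -8.4,"grip": 1},
    {"linear": [0,0,0.015],"twist": -8.4,"grip": 1},
    {"linear": [0,0,0.015],"twist": -8.4,"grip": 1},
    {"linear": [0,0,0.015],"twist": 0,"grip": 1},
    {"linear": [0,0,0],"twist": 0,"grip": 1},
    {"linear": [0,0,0],"twist": 0,"grip": 1}
  ]
}}

```text
time_s: 7.5
tool_pos: [0.5603, -0.039, 0.2917]
tool_rot: [-0.0, 0.519, 0.855, -0.0]
wrist_force: [0.1, -0.1, -0.3]
width: 1.003
grip_force: 0.0
```

```bash
python3 -c "
from h import *
rel([.5599,-.0392,.267])"
```

```text
t 7.5 pos [ 0.5603 -0.039   0.2917] ty ang 27.48 tilt [ 0.    -0.001 -1.   ] q7 [ 0.46  0.6  -0.69  1.82  0.47  0.9   0.04] F [ 0.1 -0.1 -0.3]
tool shift [-0.     -0.0004  0.0247]
```

Call:
{"method": "drive_tool", "body": {
  "rows": [
    {"linear": [0,0,0.0125],"twist": 0,"grip": 0.6},
    {"linear": [0,0,0.012],"twist": 0,"grip": 0.4},
    {"linear": [0,0,0],"twist": 0,"grip": 0.2},
    {"linear": [0,0,0],"twist": 0,"grip": 0},
    {"linear": [0,0,0],"twist": 0,"grip": 0},
    {"linear": [0,0,0],"twist": 0,"grip": 0},
    {"linear": [0,0,0],"twist": 0,"grip": 0},
    {"linear": [0,0,0],"twist": 0,"grip": 0}
  ],
  "squeeze": 40
}}

```text
time_s: 8.3
tool_pos: [0.56, -0.0382, 0.2675]
tool_rot: [-0.0, 0.518, 0.855, -0.0]
wrist_force: [-4.9, 0.5, 4.7]
width: 0.108
grip_force: 44.1
```

```bash
python3 -c "
from h import *
rel([.5599,-.0392,.267]);s=bot.get_state();print(s['width'],s['grip_force'],s['wrist_torque'])"
```

```text
t 8.3 pos [ 0.56   -0.0382  0.2675] ty ang 27.59 tilt [-0.    -0.001 -1.   ] q7 [ 0.45  0.62 -0.67  1.84  0.5   0.85  0.01] F [-4.9  0.5  4.7]
tool shift [-0.0008 -0.0005  0.0005]
0.10788019562542132 44.127548933029175 [-0.09511792  0.82825709  0.11875418]
```

Call:
{"method": "drive_tool", "body": {
  "rows": [
    {"linear": [0,-0.0005,0],"twist": 6,"grip": 0},
    {"linear": [0,0,0],"twist": 6,"grip": 0},
    {"linear": [0,0,0],"twist": 6,"grip": 0},
    {"linear": [0,0,0],"twist": 6,"grip": 0},
    {"linear": [0,0,0],"twist": 6,"grip": 0},
    {"linear": [0,0,0],"twist": 6,"grip": 0},
    {"linear": [0,0,0],"twist": 6,"grip": 0},
    {"linear": [0,0,0],"twist": 0,"grip": 0},
    {"linear": [0,0,0],"twist": 0,"grip": 0}
  ]
}}

```text
time_s: 9.2
tool_pos: [0.5602, -0.0383, 0.2675]
tool_rot: [0.0, 0.789, 0.614, 0.0]
wrist_force: [-1.5, -1.0, 4.5]
width: 0.111
grip_force: 44.0
```

```bash
python3 -c "
from h import *
s=bot.get_state();print(s['width'],s['grip_force'],s['wrist_torque'])"; python3 w.py w3
```

```text
0.1107192538933201 43.991437554359436 [-0.04234344  0.12589056 -0.04181594]
t 9.2 pos [ 0.5602 -0.0383  0.2675] ty ang -14.25 tilt [ 0.     0.001 -1.   ] q7 [ 0.32  0.58 -0.46  1.85  0.35  0.79 -0.57] F [-1.5 -1.   4.5]
tool shift [-0.0012  0.0001  0.0015]
yel [317.5 224.8] 277 0.116 [0.5711 0.0024] along 0.1453 75.8
yel [317.5 224.8] 277 0.0845 [ 0.5692 -0.005 ] along 0.1377 75.8
yel [317.5 224.8] 277 0.0385 [ 0.5665 -0.0157] along 0.1267 75.8
yel [317.5 224.8] 277 0.008 [ 0.5647 -0.0228] along 0.1193 75.8
yel [209. 251.] 33 0.116 [0.5317 0.0028] along 0.1359 76.7
yel [209. 251.] 33 0.0845 [ 0.5196 -0.0044] along 0.1259 76.7
yel [209. 251.] 33 0.0385 [ 0.502  -0.0149] along 0.1112 76.7
yel [209. 251.] 33 0.008 [ 0.4903 -0.0219] along 0.1015 76.7
yel [317.  334.9] 621 0.116 [ 0.5603 -0.039 ] along 0.1026 75.8
yel [317.  334.9] 621 0.0845 [ 0.5557 -0.0571] along 0.0839 75.8
yel [317.  334.9] 621 0.0385 [ 0.5489 -0.0835] along 0.0566 75.8
yel [317.  334.9] 621 0.008 [ 0.5444 -0.101 ] along 0.0386 75.8
red [317.7 328.2] 1636 0.116 [ 0.5613 -0.0364] along 0.1053 75.8
```

View pics/w3.png

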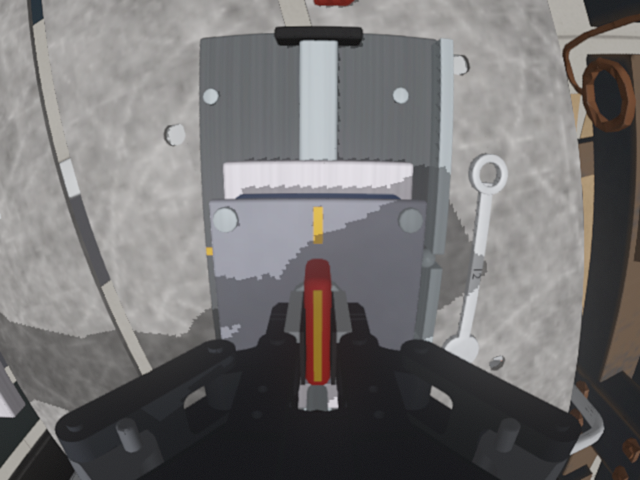

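The wing stripe (centre 317,335) is in line with the cover mark at (317,225), within about 0.3°. Now I'll press down with the wing gripped.

Call:
{"method": "drive_tool", "body": {
  "rows": [
    {"linear": [0,0,0],"twist": 0,"grip": 0},
    {"linear": [0,0,0.001],"twist": 0,"grip": 0},
    {"linear": [0,0,0.001],"twist": 0,"grip": 0},
    {"linear": [0,0,0.001],"twist": 0,"grip": 0},
    {"linear": [0,0,0.001],"twist": 0,"grip": 0},
    {"linear": [0,0,0.001],"twist": 0,"grip": 0},
    {"linear": [0,0,0.001],"twist": 0,"grip": 0},
    {"linear": [0,0,0],"twist": 0,"grip": 0},
    {"linear": [0,0,0],"twist": 0,"grip": 0}
  ],
  "squeeze": 60
}}

```text
time_s: 10.15
tool_pos: [0.5601, -0.0384, 0.2619]
tool_rot: [0.0, 0.79, 0.613, 0.001]
wrist_force: [-1.2, -0.5, 9.7]
width: 0.102
grip_force: 65.2
```

Call:
{"method": "drive_tool", "body": {
  "rows": [
    {"linear": [0,0,0.001],"twist": 0,"grip": 0},
    {"linear": [0,0,0],"twist": 0,"grip": 0},
    {"linear": [0,0,0],"twist": 0,"grip": 0}
  ]
}}

```text
time_s: 10.45
tool_pos: [0.5601, -0.0383, 0.2615]
tool_rot: [0.001, 0.79, 0.613, 0.001]
wrist_force: [-3.8, 0.6, 15.7]
width: 0.108
grip_force: 66.2
```

Call:
{"method": "drive_tool", "body": {
  "rows": [
    {"linear": [0,0,0.001],"twist": 0,"grip": 0},
    {"linear": [0,0,0],"twist": 0,"grip": 0},
    {"linear": [0,0,0],"twist": 0,"grip": 0}
  ]
}}

```text
time_s: 10.75
tool_pos: [0.56, -0.0382, 0.2614]
tool_rot: [0.001, 0.79, 0.613, 0.001]
wrist_force: [-6.6, 0.2, 24.5]
width: 0.103
grip_force: 67.5
```

```bash
python3 w.py w4 | grep -E "^t|0.0845|0.008 |red"; python3 - <<'E'
from h import *
from scipy.spatial.transform import Rotation as R
s=bot.get_state();im,d=cams.get_image('wrist');m=cams.camera_model('wrist')
q=s['tool_rot'];M=R.from_quat([q[1],q[2],q[3],q[0]]).as_matrix();h=np.array(m['hand_eye']);f=240/np.tan(np.radians(m['vfov'])/2)
def Z(u,v):
    x,y=u-m['cx'],v-m['cy'];r=np.hypot(x,y);t=r/f;k=d[v,u]
    p=np.array([np.tan(t)*x/r,-np.tan(t)*y/r,-1])*k
    return (M@(h[:3,:3]@p+h[:3,3])+s['tool_pos'])[2]
for nm,(a,b) in dict(cover=(270,230),cover2=(370,230),carrier=(318,180),base=(240,130)).items():
    print(nm,np.median([Z(a+i,b+j) for i in range(-5,6) for j in range(-4,5)]).round(4))
s=bot.get_state();print(s['wrist_force'],s['time_s'])
E
```

```text
t 10.75 pos [ 0.56   -0.0382  0.2614] ty ang -14.34 tilt [ 0.     0.002 -1.   ] q7 [ 0.32  0.59 -0.45  1.85  0.36  0.78 -0.58] F [-6.6  0.2 24.5]
tool shift [-0.0013  0.0003 -0.0046]
yel [317.1 224.7] 270 0.0845 [ 0.5696 -0.0034] along 0.1393 75.0
yel [317.1 224.7] 270 0.008 [ 0.565  -0.0213] along 0.1209 75.0
yel [207.4 254. ] 53 0.0845 [ 0.521 -0.004] along 0.1266 157.3
yel [207.4 254. ] 53 0.008 [ 0.4911 -0.0221] along 0.1016 157.3
yel [317.  335.5] 630 0.0845 [ 0.5566 -0.0538] along 0.0873 75.5
yel [317.  335.5] 630 0.008 [ 0.5452 -0.0979] along 0.0418 75.5
red [317.6 326.5] 1602 0.116 [ 0.5623 -0.0323] along 0.1096 75.8
cover 0.0789
cover2 0.079
carrier 0.039
base 0.0086
[-6.59467255  0.25210313 22.56627054] 10.85
```

```bash
python3 -c "
from h import *
print(ticket.close_job())"
```

```text
the job is handed in; nothing more can be done
None
```

I've handed the job in: the carrier is clicked into the station detent, the wing is lined up with the yellow marks to within about 0.5°, and the cover is fully down (about 6 mm) and still held with about 23 N. It took about 11 s, and the arm never went near the jar, wrench or magnet square.

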